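# Hang the tall pail on the twin-prong hook

### The job

While the tall pail stands on the bench, swing its folded bail up until it stands upright. Then lift the pail by the wooden grip of the bail, hang the grip over both prongs of the hook stand and let go, so that the pail hangs there level and still. Leave the low pail where it stands.

Things in the scene. Friction and masses are not known exactly. Their poses are not given: they have to be found in the camera images.
- tall_pail: The taller of two round bare-metal pails, empty: 95 mm high, 120 mm across the rim, 92 mm across the foot, about 0.4 kg. Origin: centre of its underside, z up. Its bail swings about an axis parallel to the pail's y, 84 mm above the underside, over the pail's centre (pivots 66 mm either side). It is folded to the pail's -x side, which roughly faces the robot.
- tall_pail_bail (a joint): Swing angle of the tall pail's bail in rad: 0 = upright (in the pail's yz plane), positive = leaning towards the pail's -x side, about 1.0 to 1.15 at the start; it can go from -0.3 to 1.75. The hinge is stiff: the bail stays where it is left, and moving it takes about 0.3 to 0.5 N at the grip. Once hung and let go the pail may swing a little for a second or two.
- tall_pail_grip (a point): Centre of the tall pail's grip: a round wooden bar 12 mm thick, 116 mm long, parallel to the pail's y, 90 mm from the hinge axis, on two thin wire legs. With the bail upright it is 174 mm above the pail's underside, with 73 mm free between rim and bar. Its axes turn with the bail: y along the bar, z from the hinge to the bar.
- low_pail: The lower of the two bare-metal pails, 50 mm high, 120 mm across the rim, with the same sort of bail lying folded to its -x side (at most 75 mm high in all). Not to be moved. Origin: centre of its underside.
- hook_stand: Fixed grey steel stand: base 100 x 100 x 8 mm, one post 25 mm square, 275 mm high, nothing above it; from its top two level parallel prongs (9 mm round, 59 mm clear between them) point to its -x side, roughly to the robot. Origin: foot of the post on the bench; x axis along the prongs, tips at -x.
- hook_seat (a point): Where the centre of the hung grip rests: midway between the prongs, 95 mm from the post's axis towards -x, 273 mm above the bench; the bar lies along this point's y. Each seat is a dip 34 mm long along x; the upturned tip, 34 mm out, tops 18 mm above this point. To come in over the tips from -x, carry the bar's centre 25 to 60 mm above this point, so the prongs enter between rim and bar.

How it is judged (in metres and radians):
On the way:
1. the tall pail's bail stands upright, within 15 degrees, while the pail stands on the bench (value of joint tall_pail_bail between -0.26 and 0.26 rad and height (world z) of tall_pail below 0.012 m and angle between tall_pail's own z axis and vertical below 0.15 rad), for 0.2 s.
At the end, for the whole second after the job is handed in: The tall pail hangs clear of the bench by its bail: the grip lies in the seats of both prongs (centre within 30 mm of the seat point sideways and 10 mm in height, bar across the prongs within 20 degrees), the pail is level within 20 degrees and at rest (under 0.05 m/s and 0.5 rad/s) (horizontal distance between tall_pail_grip and hook_seat below 0.03 m and z of tall_pail_grip in the frame of hook_seat between -0.01 and 0.01 m and angle between the y axis of tall_pail_grip and the y axis of hook_seat, either way round below 0.35 rad and angle between tall_pail's own z axis and vertical below 0.35 rad and contact force between tall_pail and hook_stand above 1 N and height (world z) of tall_pail above 0.06 m and linear speed of tall_pail below 0.05 m/s and angular speed of tall_pail below 0.5 rad/s); the robot touches nothing.
It fails at once if the low pail is moved by more than 40 mm (distance of low_pail from where it was at the start of the episode above 0.04 m).
It also fails if it takes over 69 s, if anything falls off the work surface, if the arm or the gripper's body presses on something with over 40 N, if the wrist force passes 120 N, or if a joint passes its speed limit or range.

### The arm

A 6-joint arm with a two-finger parallel gripper is mounted at the origin on a cart in front of the work surface, level with it; the furniture and walls round the work are solid. World frame = base frame: x ahead of the robot, y to its left, z up, the work surface at z = 0. Lengths are in m, angles in degrees, forces in N, time in s.
With the tool pointing down it reaches from about 0.3 to 0.775 m from the base axis. Payload 14.6 kg.
Tool frame: the origin (TCP) lies at the very end of the fingers, on their centre line; the grasp point (between the pads) lies robot.grasp_offset behind it (robot.grasp_offset is the distance from the TCP to the grasp point, in m); z points along the fingers, y is the direction in which the jaws open and shut (so a half turn about z gives the same grasp; the last joint's range is limited). The gripper opens to 85 mm and grips with 20 to 120 N. Pads are 22 mm wide; open, the fingers measure 114 mm over their backs; the gripper's body (76 mm by 85 mm) begins 54 mm behind the grasp point. The pads swing forward as they close: fully open they stand 13 mm farther back than shut.
Start: joints at [73.132, 17.183, 87.147, -0, 75.671, -3.816], TCP at [0.124, 0.536, 0.207] pointing down, gripper open.
Joint ranges: [-173.82, 173.82], [-45.26, 126.66], [13.44, 144.39], [-59.66, 239.66], [0, 175.72], [-146.38, 146.38]. Speed limits (degrees/s): [127.2, 127.2, 147.25, 180, 180, 180].

### API

Orientations are given as a 3x3 rotation matrix whose columns are the frame's x, y, z axes.
In Python, from plant import robot gives the robot as it stands.
- The arm moves only by the shell command python3 -m creep 'ROWS' [FORCE]. ROWS is JSON, a list of rows, each a list of 3 entries, a list of its own where there are three numbers: the shift along the tool's x, y, z in mm, then the turn about the tool's z in degrees, then the gripper's target within -1 to 1 (fully open at 1, half-way at 0, shut at -1). A call has 1 to 5 rows; each row is the pose to reach, as a shift and turn from the pose commanded when the call began, along the tool's axes at that moment; what a row does not reach only later rows make up. A row lasts 1/8 s, in which the tool goes at most 62.5 mm and 10.7 degrees, less where a joint would pass 70% of its speed; a pose out of reach is approached as far as the arm can. A call with a gripper value outside its range is refused whole. The fingers move at their own pace and stop on an object; FORCE is the grip in N (left out, the last holds). Time passes only in rows, so rows that repeat a pose let the fingers close. It gives the time, the measured TCP pose, the force and the opening at its end, in the units of the state.
- robot.get_obs(): the state, without advancing time (a new reading comes with each control period).
- robot.camera(name): name is "scene" or "top" or "wrist"; returns a dict with "frame" (480x640x3 uint8, blue, green, red), "fov_y" (degrees; the focal length in pixels is half the picture's height over the tangent of half this angle, whatever the lens; pixels are square), "cx", "cy" (the principal point, pixels), "origin" and "attitude" of the camera in the world. Camera axes: x right, y up, looking along -z (the intrinsics and any distortion apply to the point x, -y, -z); pixel columns grow to the right and rows downward; lengths in m; the calibration is good to about 2 mm. A picture is of the moment at which its call begins. There is no depth.
- robot.close_job(): hands the job in, once; it reports no verdict.
Trained networks look in the newest picture that a camera, given by its name, has taken for a name from the list of things; names that differ only in an ending like _2 or _b are one class to them, and where a whole thing is asked for, a point or a joint stands for the part that bears it (a point fixed in the world has none). Each returns a list of dicts, best first, with "confidence" (0 to 1); they miss things now and then, are a little off and sometimes report something else, mostly with a low value. They report only what shows in the picture. A call takes as long as a camera call.
- robot.find_in(camera, thing): "at" ([column, row] in pixels, amid what is visible of it).
- robot.regions_of(camera, thing): "mask" (480x640 bool, what is visible of it) and "at" ([column, row] in pixels, amid what is visible of it).
The state is a dict: "t": time; "joint_pos": joint angles; "joint_velocities": joint speeds; "joint_torque": joint torques, N m; "tool_pos": TCP position; "orientation": TCP orientation; "wrist_force": force on the tool from outside, world axes, zero at the start; "ft_torque": the same for the moment, N m; "opening": finger opening in m.
Only numpy, scipy, OpenCV 4.12 (cv2) and the standard library are available. Lean on these libraries where they do the work, as an engineer would, in place of code of your own. Each camera call takes 0.05 s, during which the arm holds its last target.

## Working session

There is one attempt and no reset: what is moved stays moved. The work goes in short steps, Python scripts to look and compute and a shell command to move; the robot and the scene stay as the last step left them, time stands still between calls to the robot, and variables do not carry over. Pictures are saved under pics/ and viewed, and the job is handed in when it is done.

```bash
ls; mkdir -p pics; cat > h.py <<'E'
import numpy as np, cv2
from plant import robot
def shot(n,f=None):
    c=robot.camera(n)
    if f: cv2.imwrite('pics/'+f,c['frame'])
    return c
def K(c):
    f=240/np.tan(np.radians(c['fov_y'])/2); return f
def ray(c,px):
    f=K(c); R=np.array(c['attitude']); d=R@np.array([(px[0]-c['cx'])/f,-(px[1]-c['cy'])/f,-1.]); return np.array(c['origin']),d/np.linalg.norm(d)
def atz(c,px,z):
    o,d=ray(c,px); return o+d*(z-o[2])/d[2]
def proj(c,P):
    f=K(c); R=np.array(c['attitude']); p=R.T@(np.array(P)-np.array(c['origin'])); return [c['cx']+f*p[0]/-p[2], c['cy']-f*p[1]/-p[2]]
def tri(c1,p1,c2,p2):
    o1,d1=ray(c1,p1);o2,d2=ray(c2,p2)
    A=np.stack([d1,-d2],1);s=np.linalg.lstsq(A,o2-o1,rcond=None)[0]
    a=o1+d1*s[0];b=o2+d2*s[1];return (a+b)/2,np.linalg.norm(a-b)
E
python3 - <<'E'
from h import *
np.set_printoptions(precision=4,suppress=True)
print(robot.grasp_offset)
for n in ['scene','top','wrist']:
    c=shot(n,n+'0.png'); print(n,c['fov_y'],c['cx'],c['cy'],c['origin'],np.array(c['attitude']).tolist(),[k for k in c])
    for t in ['tall_pail','tall_pail_grip','low_pail','hook_stand']:
        print(t,[(d['at'],round(d['confidence'],2)) for d in robot.find_in(n,t)])
print(robot.get_obs())
E
```

```text
pics
0.0187
scene 50.01455869395327 327.0732806792665 238.09275632110413 [-0.008  -0.3714  0.569 ] [[0.6788998876108457, 0.3047951374738718, -0.6679781933373761], [-0.7340314417384703, 0.30295125645950893, -0.6077979752754592], [0.017110965528686243, 0.9029509734099014, 0.4294027881567465]] ['frame', 'fov_y', 'cx', 'cy', 'origin', 'attitude']
tall_pail [([231.1, 261.9], 0.74)]
tall_pail_grip [([204.8, 245.1], 0.64)]
low_pail [([415.4, 351.0], 0.8)]
hook_stand [([318.2, 255.6], 0.77)]
top 48.95994084277726 320.8798257072034 240.03161347350516 [0.4387 0.199  1.1255] [[0.02244536582904753, 0.9854523568664179, -0.16846322417436604], [-0.999625198144247, 0.019479899257741465, -0.019235299841263466], [-0.015673824928054324, 0.16883182718708795, 0.9855202409594611]] ['frame', 'fov_y', 'cx', 'cy', 'origin', 'attitude']
tall_pail []
tall_pail_grip []
low_pail [([431.3, 247.5], 0.98)]
hook_stand [([322.4, 252.4], 0.59)]
wrist 67.55609448322126 313.44606610613835 238.47998482947148 [0.0464 0.5538 0.3743] [[0.22678593176713707, -0.9244738070904363, -0.3064576988039703], [0.9739436121011016, 0.2148114883307211, 0.07273145762734569], [-0.0014076931375003258, -0.31496698951613006, 0.9491015825058852]] ['frame', 'fov_y', 'cx', 'cy', 'origin', 'attitude']
tall_pail []
tall_pail_grip []
low_pail []
hook_stand []
{'t': 0.75, 'joint_pos': array([73.1304, 17.1834, 87.1474, -0.0021, 75.6689, -3.8173]), 'joint_velocities': array([ 0.0393,  0.0999,  0.042 , -0.0409, -0.0374, -0.0192]), 'joint_torque': array([  0.0006, -54.3288, -36.1969,  -0.0001,   0.0005,  -0.    ]), 'tool_pos': array([0.1242, 0.5358, 0.2069]), 'orientation': array([[-0.9742,  0.2258,  0.    ],
       [ 0.2258,  0.9742, -0.    ],
       [-0.    ,  0.    , -1.    ]]), 'wrist_force': array([0.1016, 1.0285, 0.3427]), 'ft_torque': array([-0.0049,  0.0208, -0.0256]), 'opening': 0.08566748518270148}
```

View pics/scene0.png

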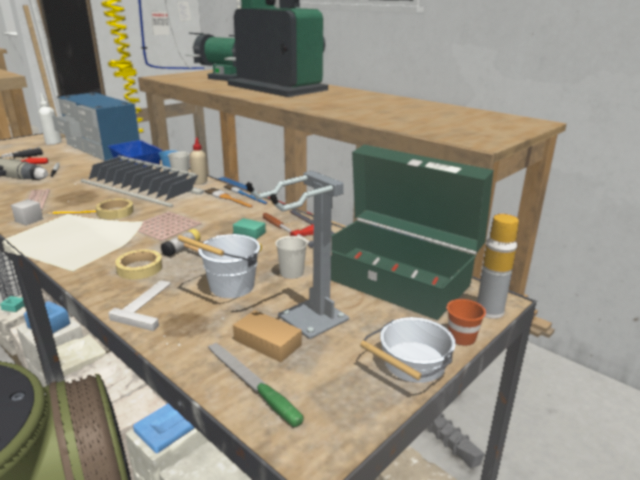

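View pics/top0.png

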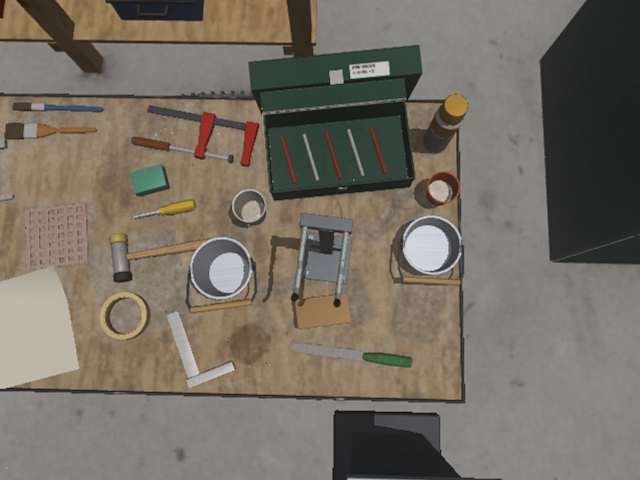

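View pics/wrist0.png

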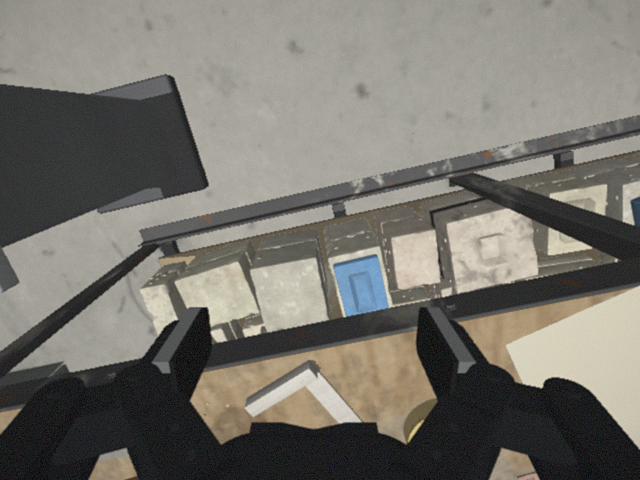

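```bash
python3 - <<'E'
from h import *
a=cv2.imread('pics/top0.png')[200:330,170:370]; cv2.imwrite('pics/z1.png',cv2.resize(a,None,fx=4,fy=4,interpolation=2))
a=cv2.imread('pics/scene0.png')[160:340,150:360]; cv2.imwrite('pics/z2.png',cv2.resize(a,None,fx=3.3,fy=3.3,interpolation=2))
E
```

```text
(no output)
```

View pics/z1.png

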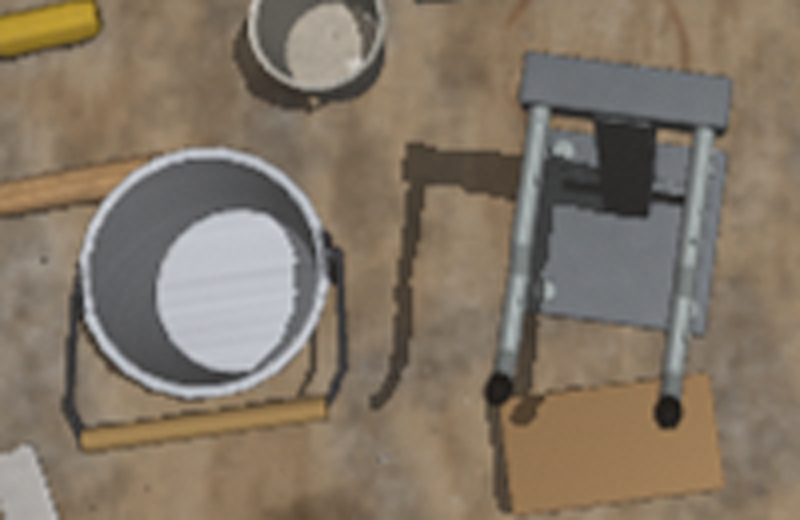

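View pics/z2.png

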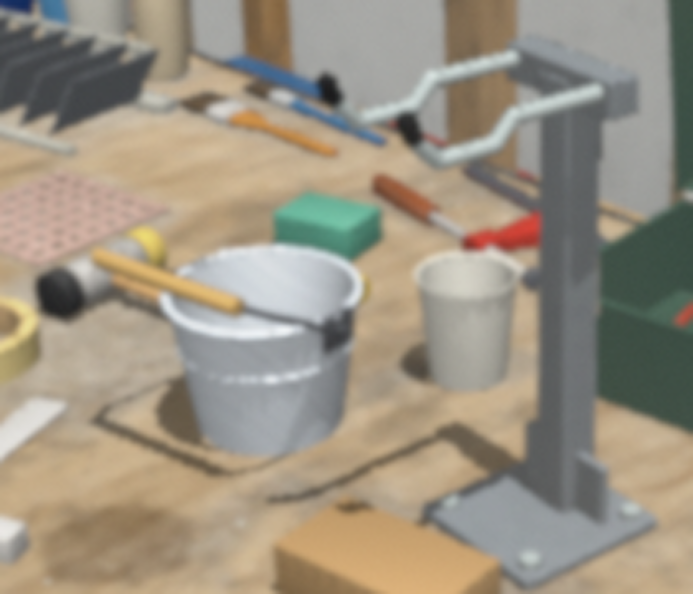

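```bash
cat >> h.py <<'E'
np.set_printoptions(precision=4,suppress=True)
E
python3 - <<'E'
from h import *
t=shot('top');s=shot('scene')
Z=lambda x,y:(170+x/4,200+y/4)
S=lambda x,y:(150+x/3.3,160+y/3.3)
l,r1=tri(t,Z(82,440),s,S(97,257)); r,r2=tri(t,Z(325,408),s,S(240,303))
print('grip',l,r1,r,r2,(l+r)/2,np.linalg.norm(l-r))
rim=atz(t,Z(205,272),.095);print('rim',rim)
for z in (.095,):
  print(np.linalg.norm(atz(t,Z(80,272),z)-atz(t,Z(330,272),z)))
print('foot',atz(t,Z(228,291),.003))
print('bar yaw',np.degrees(np.arctan2(*(l-r)[[0,1]])))
a,b=tri(t,Z(498,385),s,S(330,85));c,d=tri(t,Z(668,408),s,S(408,127));print('tips',a,b,c,d,(a+c)/2,np.linalg.norm(a-c),np.degrees(np.arctan2(*(a-c)[[0,1]])))
# bend points start prong at crossbar
e=atz(t,Z(540,105),.292);f=atz(t,Z(706,128),.292);print('prong roots',e,f)
print('base corners',[atz(t,Z(*p),.008) for p in [(725,150),(705,332)]],[atz(s,S(*p),.008) for p in [(655,520),(525,585),(425,508)]])
print('low',atz(t,(431.3,245),.05), 'brick',[atz(t,Z(*p),.03) for p in [(505,395),(515,512),(722,485),(705,375)]])
c0=np.array([.45,.3,0])
E
```

```text
grip [0.4715 0.4604 0.1285] 0.0023907815366274103 [0.4894 0.3453 0.1323] 0.00411204055332422 [0.4805 0.4028 0.1304] 0.11654563040001092
rim [0.555  0.4143 0.095 ]
0.12361323541890626
foot [0.5554 0.4206 0.003 ]
bar yaw -8.85443360596363
tips [0.4912 0.2551 0.2845] 0.0010104972383840735 [0.4831 0.1877 0.283 ] 0.00040103676036341726 [0.4872 0.2214 0.2837] 0.06782094941640708 6.868563897051122
prong roots [0.6032 0.2414 0.292 ] [0.595  0.1744 0.292 ]
base corners [array([0.6365, 0.1556, 0.008 ]), array([0.5383, 0.165 , 0.008 ])] [array([0.6329, 0.1523, 0.008 ]), array([0.5357, 0.1626, 0.008 ]), array([0.5482, 0.2571, 0.008 ])]
low [ 0.6166 -0.0077  0.05  ] brick [array([0.5016, 0.2686, 0.03  ]), array([0.442 , 0.2617, 0.03  ]), array([0.458 , 0.1558, 0.03  ]), array([0.5141, 0.1653, 0.03  ])]
```

```bash
python3 -m creep '[[[-55,-8,0],10,1],[[-110,-16,0],20,1],[[-165,-24,0],30,1],[[-220,-32,0],40,1],[[-275,-40,0],50,1]]'; python3 - <<'E'
from h import *
o=robot.get_obs();R=np.array(o['orientation']);print(o['t'],o['tool_pos'],o['joint_pos'])
d=np.array([.4805,.4028,.17])-o['tool_pos'];print(1000*R.T@d)
y=np.array([.988,.154,0]);print(np.degrees(np.arctan2(-y@R[:,0],y@R[:,1])))
E
```

```text
t: 1.48
tool_pos: [0.3847, 0.4339, 0.207]
orientation: [[-0.448, 0.894, 0.0], [0.894, 0.448, 0.0], [0.0, 0.0, -1.0]]
wrist_force: [0.5, -0.1, 0.0]
opening: 0.0853
1.475 [0.3847 0.4339 0.207 ] [44.8164 20.9891 82.0793  0.0036 76.9152 18.1974]
[-70.6929  71.7316  37.0351]
17.758713054503488
```

```bash
python3 -m creep '[[[-36,36,10],9,1],[[-71,72,20],18,1],[[-71,72,30],18,0],[[-71,72,37],18,0]]'; python3 - <<'E'
from h import *
o=robot.get_obs();R=np.array(o['orientation']);print(o['t'],o['tool_pos'],o['opening'],R)
shot('wrist','w1.png');shot('top','t1.png');shot('scene','s1.png')
E
```

```text
t: 1.98
tool_pos: [0.479, 0.4041, 0.1691]
orientation: [[-0.157, 0.988, -0.001], [0.988, 0.157, -0.0], [-0.0, -0.001, -1.0]]
wrist_force: [-1.3, 0.4, 0.0]
opening: 0.0515
1.975 [0.479  0.4041 0.1691] 0.05145073230953316 [[-0.1565  0.9877 -0.0008]
 [ 0.9877  0.1565 -0.0004]
 [-0.0003 -0.0009 -1.    ]]
```

View pics/w1.png

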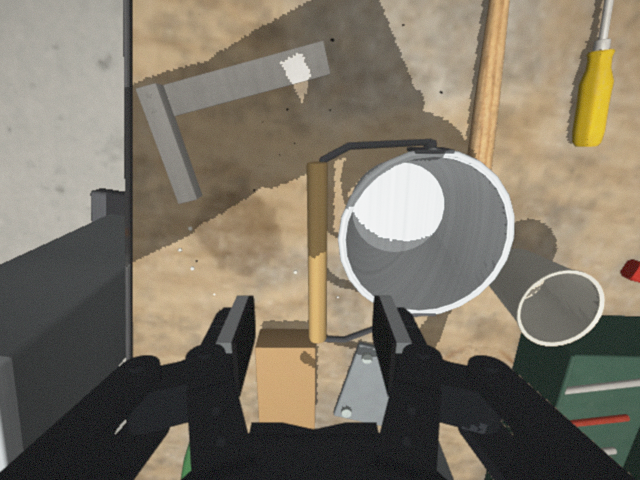

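View pics/s1.png

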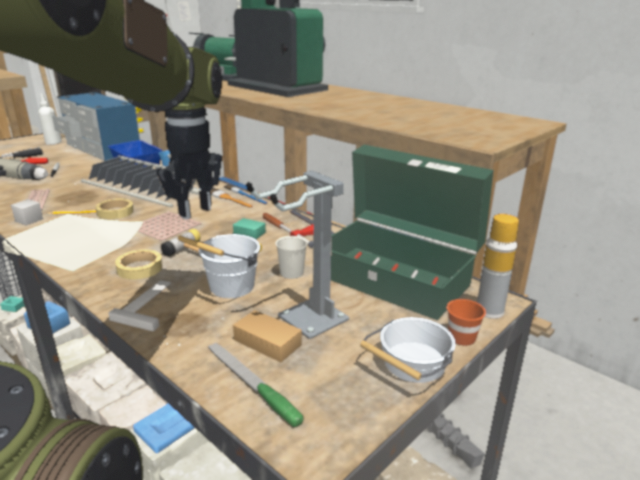

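```bash
python3 - <<'E'
from h import *
c=shot('wrist')
for p in [(318,163),(317,340)]: print(atz(c,p,.1325))
print(proj(c,[.4715,.4604,.1325]),proj(c,[.4894,.3453,.1325]))
o=robot.get_obs();R=np.array(o['orientation'])
print(proj(c,o['tool_pos']))
E
```

```text
[0.4729 0.4615 0.1325]
[0.4908 0.347  0.1325]
[np.float64(315.28667564120417), np.float64(164.5446945049167)] [np.float64(314.4981936551574), np.float64(341.83012364450633)]
[np.float64(312.2159311579133), np.float64(284.5093386305503)]
```

```bash
python3 -m creep '[[[0,2,25],0,0],[[0,2,45],0,0],[[0,2,57],0,0],[[0,2,57],0,-0.45],[[0,2,57],0,-0.45]]' 30; python3 - <<'E'
from h import *
o=robot.get_obs();print(o['t'],o['tool_pos'],o['opening'],o['wrist_force'])
c=shot('wrist','w2.png');shot('scene','s2.png')
E
```

```text
t: 2.8
tool_pos: [0.4816, 0.4047, 0.114]
orientation: [[-0.156, 0.988, 0.001], [0.988, 0.156, 0.001], [0.001, 0.001, -1.0]]
wrist_force: [0.3, -0.9, -0.7]
opening: 0.0238
2.8 [0.4816 0.4047 0.114 ] 0.023794555684049687 [ 0.2734 -0.8865 -0.6745]
```

View pics/w2.png

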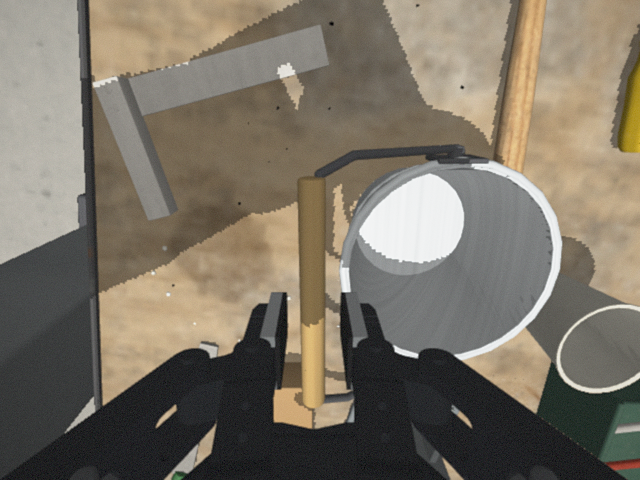

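View pics/s2.png

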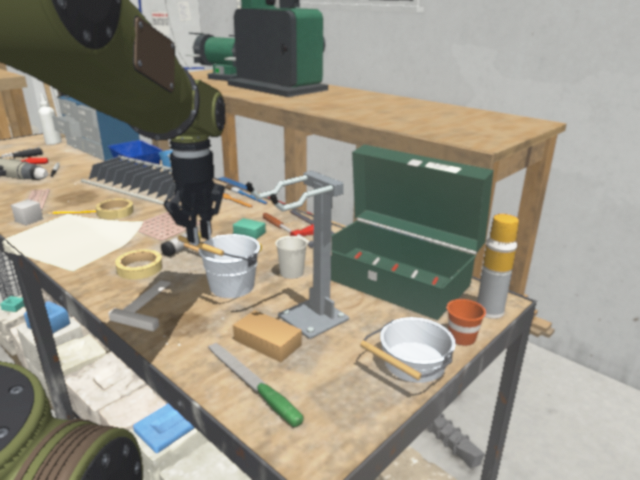

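```bash
python3 -m creep '[[[0,8,-5],0,-0.45],[[0,17,-13],0,-0.45],[[0,26,-21],0,-0.45],[[0,36,-28],0,-0.45],[[0,46,-33],0,-0.45]]'; python3 -m creep '[[[0,10,-3],0,-0.45],[[0,20,-6],0,-0.45],[[0,28,-7],0,-0.45],[[0,34,-7],0,-0.45],[[0,34,-7],0,-0.45]]';python3 - <<'E'
from h import *
c=shot('wrist','w3.png');shot('scene','s3.png');shot('top','t3.png')
E
```

```text
t: 3.52
tool_pos: [0.5278, 0.4116, 0.1466]
orientation: [[-0.155, 0.988, 0.001], [0.988, 0.155, 0.0], [0.0, 0.001, -1.0]]
wrist_force: [-0.7, 1.1, 0.3]
opening: 0.0232
t: 4.15
tool_pos: [0.5606, 0.4167, 0.1525]
orientation: [[-0.155, 0.988, -0.0], [0.988, 0.155, -0.0], [-0.0, -0.0, -1.0]]
wrist_force: [0.7, -0.4, -0.9]
opening: 0.0236
```

View pics/w3.png

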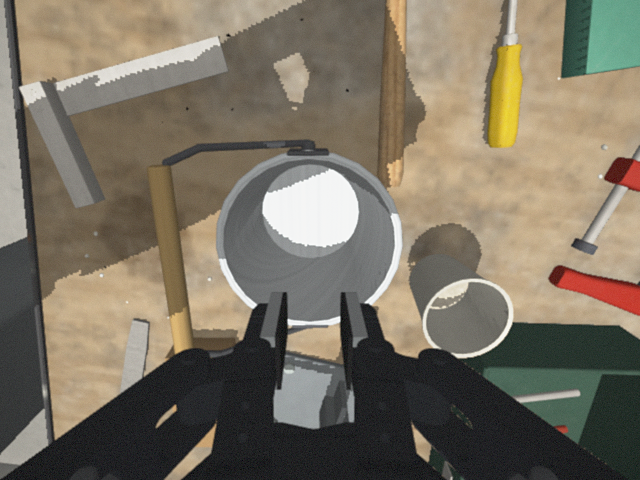

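View pics/s3.png

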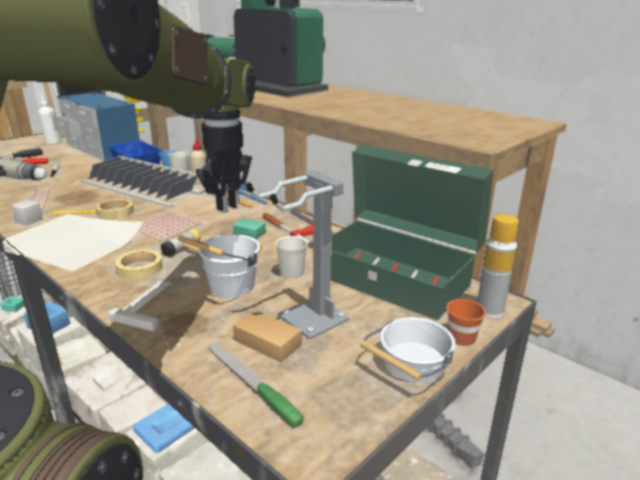

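```bash
python3 - <<'E'
from h import *
w=shot('wrist','w4.png');t=shot('top','t4.png');s=shot('scene','s4.png')
for z in (.115,.125,.135): print(z,atz(w,(160,165),z),atz(s,(180.5,237.9),z),atz(t,(190.5,310),z))
for n in 't4','s4':
    a=cv2.imread(f'pics/{n}.png')[230:330,150:290] if n=='t4' else cv2.imread(f'pics/{n}.png')[180:310,150:310]
    cv2.imwrite(f'pics/{n}z.png',cv2.resize(a,None,fx=5,fy=5,interpolation=2)[:600])
E
```

```text
0.115 [0.4667 0.4587 0.115 ] [0.4886 0.4833 0.115 ] [0.471  0.4646 0.115 ]
0.125 [0.4707 0.4606 0.125 ] [0.4777 0.4645 0.125 ] [0.4706 0.462  0.125 ]
0.135 [0.4747 0.4624 0.135 ] [0.4667 0.4456 0.135 ] [0.4703 0.4594 0.135 ]
```

View pics/s4z.png

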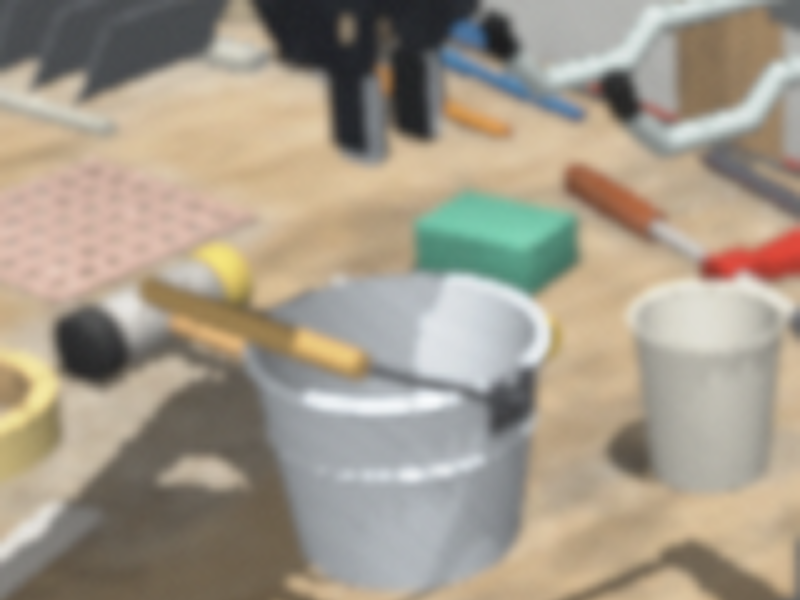

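View pics/t4z.png

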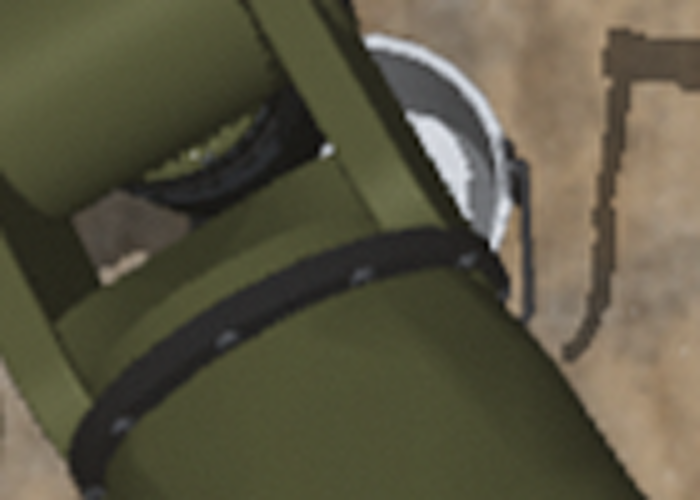

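```bash
python3 -m creep '[[[0,-30,-5],0,0],[[0,-60,-5],0,0],[[0,-80,0],0,0],[[0,-80,20],0,0],[[0,-80,40],0,0]]' 20;  python3 -m creep '[[[0,0,8],0,0],[[0,0,11],0,0],[[0,0,11],0,-0.6],[[0,0,11],0,-0.6],[[0,0,11],0,-0.6]]'; python3 - <<'E'
from h import *
c=shot('wrist','w5.png');c=shot('scene')
a=c['frame'][180:310,150:310]
cv2.imwrite(f'pics/s5z.png',cv2.resize(a,None,fx=4.5,fy=4.5,interpolation=2)[:600])
E
```

```text
t: 5.08
tool_pos: [0.4812, 0.4045, 0.1129]
orientation: [[-0.156, 0.988, 0.001], [0.988, 0.156, 0.001], [0.0, 0.001, -1.0]]
wrist_force: [0.0, 0.4, -0.4]
opening: 0.0427
t: 5.7
tool_pos: [0.4816, 0.4045, 0.1023]
orientation: [[-0.156, 0.988, 0.001], [0.988, 0.156, 0.0], [0.0, 0.001, -1.0]]
wrist_force: [0.2, 0.7, -1.4]
opening: 0.0173
```

View pics/w5.png

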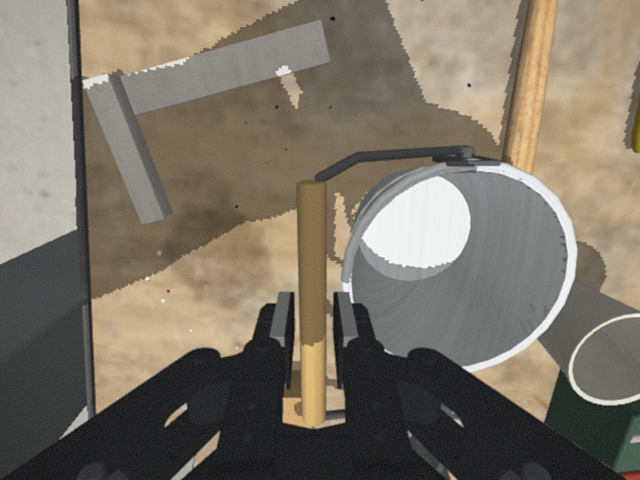

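View pics/s5z.png

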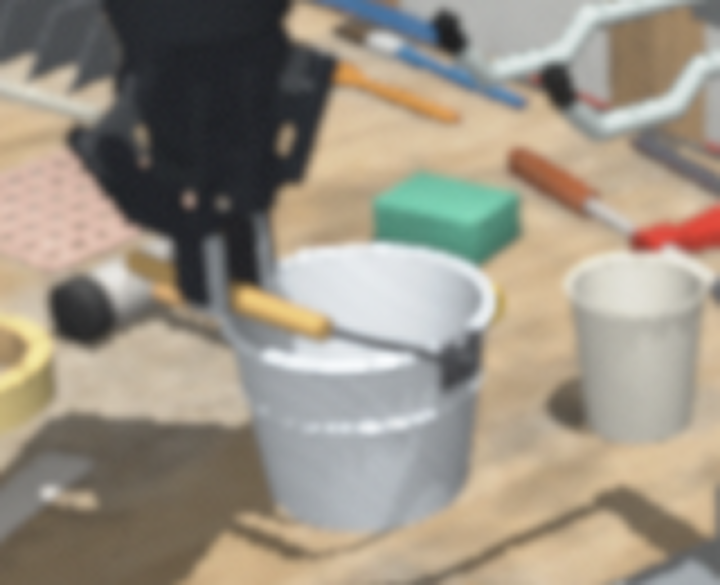

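```bash
python3 -m creep '[[[0,8,-6],0,-0.6],[[0,16,-13],0,-0.6],[[0,26,-22],0,-0.6],[[0,37,-30],0,-0.6],[[0,48,-37],0,-0.6]]'; python3 - <<'E'
from h import *
c=shot('wrist','w6.png');c=shot('scene')
a=c['frame'][180:310,150:310]
cv2.imwrite(f'pics/s6z.png',cv2.resize(a,None,fx=4.5,fy=4.5,interpolation=2)[:600])
E
```

```text
t: 6.42
tool_pos: [0.5298, 0.412, 0.1398]
orientation: [[-0.155, 0.988, 0.001], [0.988, 0.155, 0.0], [0.0, 0.001, -1.0]]
wrist_force: [-1.5, -0.7, 1.5]
opening: 0.0169
```

View pics/s6z.png

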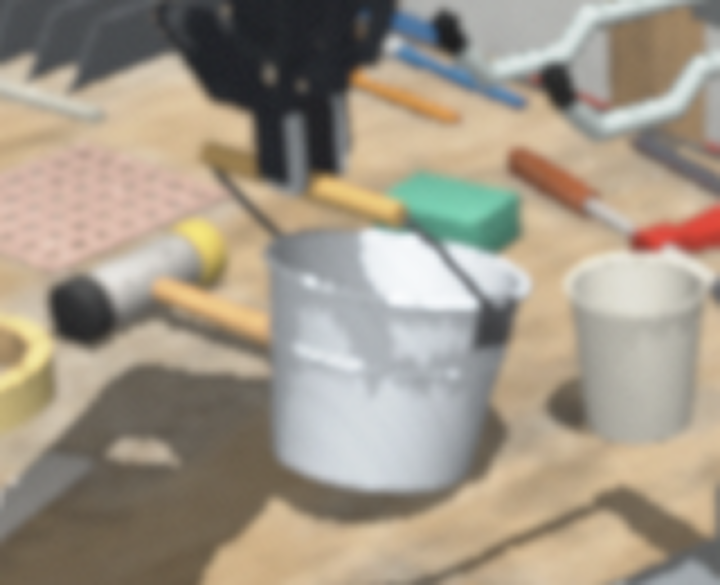

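View pics/w6.png

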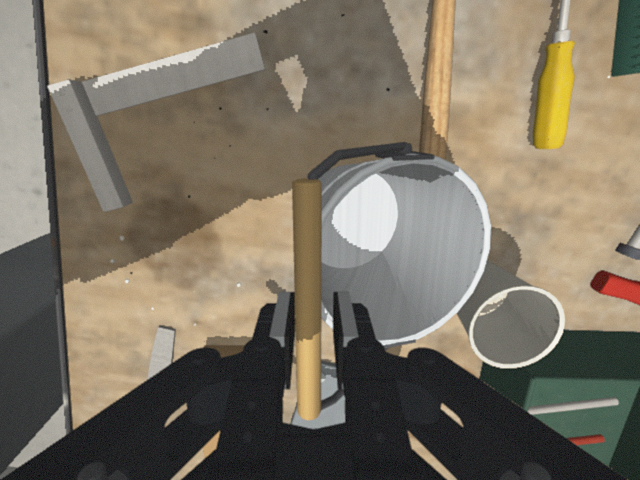

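```bash
python3 - <<'E'
from h import *
c=shot('scene')
a=c['frame'][180:310,150:310]
cv2.imwrite(f'pics/s7z.png',cv2.resize(a,None,fx=5,fy=5,interpolation=2)[:600])
for q in ([.555,.416,0],[.47,.416,0]): print(proj(c,q))
o=robot.get_obs();print(o['t'],o['wrist_force'],o['ft_torque'],o['tool_pos'])
E
```

```text
[np.float64(230.85166668191354), np.float64(286.5941176463662)]
[np.float64(197.12143693253046), np.float64(302.0263141109175)]
6.575 [-1.1774  0.3059  1.2409] [-0.0526  0.2341 -0.0003] [0.5295 0.4118 0.1393]
```

View pics/s7z.png

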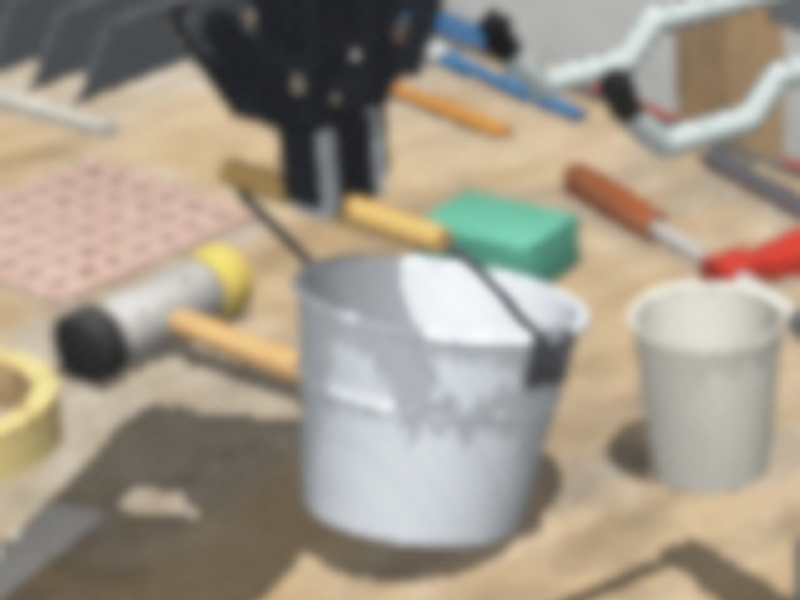

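```bash
python3 -m creep '[[[0,-2,-4],0,-0.6],[[0,-2,-8],0,-0.6],[[0,-2,-8],0,-0.6]]'; python3 - <<'E'
from h import *
c=shot('wrist','w8.png');c=shot('scene')
a=c['frame'][180:310,150:310]
cv2.imwrite(f'pics/s8z.png',cv2.resize(a,None,fx=5,fy=5,interpolation=2)[:600])
E
```

```text
t: 6.95
tool_pos: [0.5269, 0.4116, 0.1474]
orientation: [[-0.156, 0.988, 0.001], [0.988, 0.156, 0.0], [0.0, 0.001, -1.0]]
wrist_force: [-0.3, -0.8, -0.2]
opening: 0.0172
```

View pics/s8z.png

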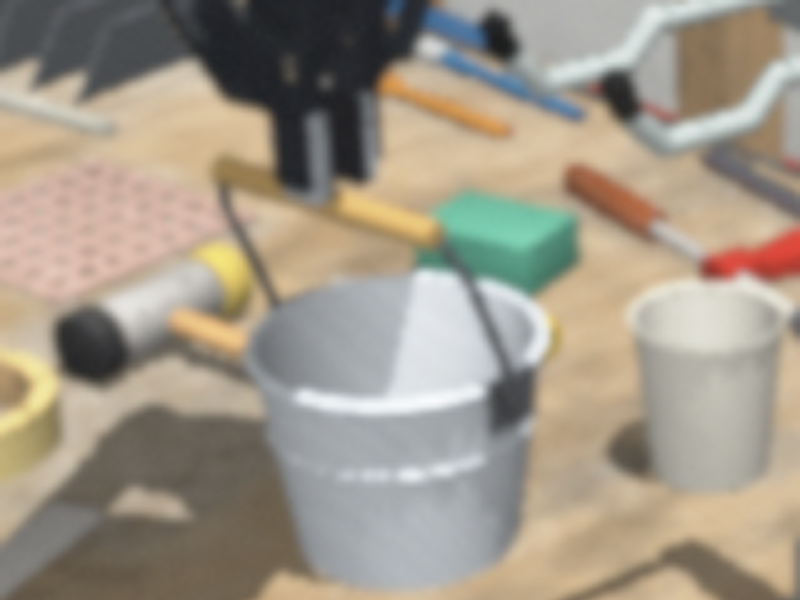

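```bash
python3 -m creep '[[[0,6,-2],0,-0.6],[[0,13,-4],0,-0.6],[[0,20,-6],0,-0.6],[[0,27,-6],0,-0.6],[[0,31,-6],0,-0.6]]';python3 -m creep '[[[0,0,0],0,-0.6],[[0,-2,0],0,-0.6]]'; python3 - <<'E'
from h import *
c=shot('wrist','w9.png');c=shot('scene')
a=c['frame'][180:310,150:310]
cv2.imwrite(f'pics/s9z.png',cv2.resize(a,None,fx=5,fy=5,interpolation=2)[:600])
E
```

```text
t: 7.68
tool_pos: [0.5584, 0.4167, 0.154]
orientation: [[-0.155, 0.988, 0.002], [0.988, 0.155, 0.001], [0.001, 0.002, -1.0]]
wrist_force: [-1.6, 0.1, 8.0]
opening: 0.0168
t: 7.92
tool_pos: [0.5563, 0.4163, 0.1539]
orientation: [[-0.155, 0.988, 0.002], [0.988, 0.155, 0.001], [0.001, 0.002, -1.0]]
wrist_force: [-0.4, 1.2, 7.2]
opening: 0.0169
```

View pics/s9z.png

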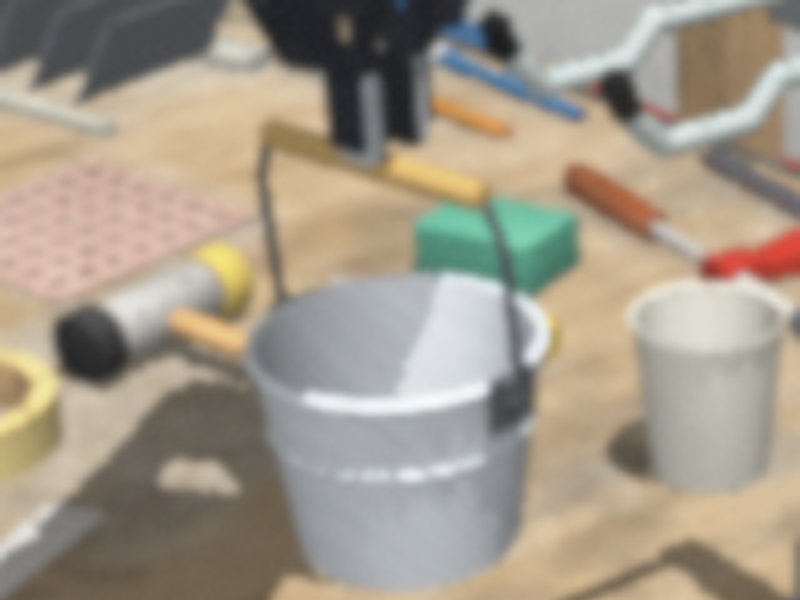

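View pics/w9.png

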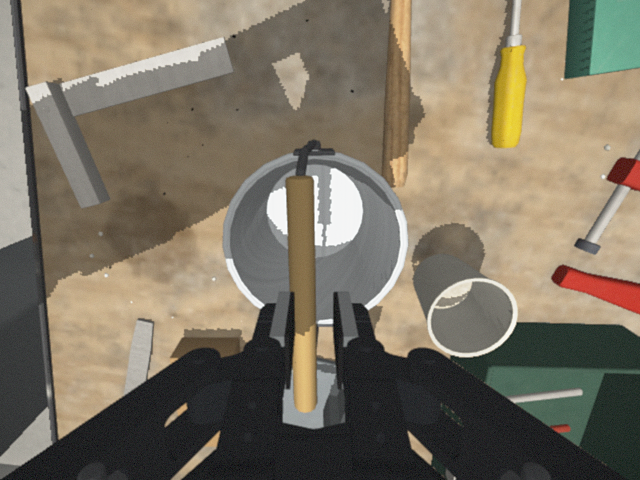

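```bash
python3 -m creep '[[[0,0,-3],0,-0.6],[[0,0,-4],0,-0.6]]'; python3 - <<'E'
from h import *
w=shot('wrist','w10.png'); s=shot('scene')
print(atz(w,(300,180),.174),atz(w,(306,408),.174))
S=lambda x,y:(150+x/5,180+y/5)
print(tri(w,(300,180),s,S(268,132)),tri(w,(306,408),s,S(488,190)))
E
```

```text
t: 8.28
tool_pos: [0.5557, 0.4159, 0.1568]
orientation: [[-0.155, 0.988, -0.0], [0.988, 0.155, -0.0], [-0.0, -0.0, -1.0]]
wrist_force: [0.1, 0.0, 0.1]
opening: 0.0174
[0.5423 0.4709 0.174 ] [0.5624 0.3531 0.174 ]
(array([0.542 , 0.4707, 0.1724]), np.float64(0.0005766485348108175)) (array([0.5621, 0.355 , 0.1758]), np.float64(0.0003758241781228207))
```

View pics/w10.png

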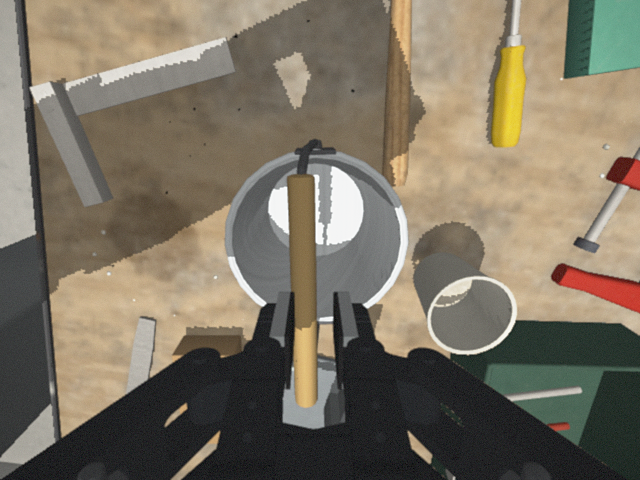

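```bash
python3 -m creep '[[[0,0,0],0,-1],[[0,0,0],0,-1],[[0,0,0],0,-1],[[0,0,0],0,-1]]' 50; python3 -m creep '[[[0,0,-10],0,-1],[[0,0,-25],0,-1],[[0,0,-40],0,-1],[[0,0,-40],0,-1]]';python3 - <<'E'
from h import *
c=shot('wrist','w11.png');c=shot('scene')
a=c['frame'][150:310,130:330]
cv2.imwrite(f'pics/s11z.png',cv2.resize(a,None,fx=3.7,fy=3.7,interpolation=2)[:600])
E
```

```text
t: 8.88
tool_pos: [0.5555, 0.416, 0.1568]
orientation: [[-0.156, 0.988, -0.0], [0.988, 0.156, -0.0], [-0.0, -0.0, -1.0]]
wrist_force: [0.3, -0.3, -0.3]
opening: -0.0002
t: 9.38
tool_pos: [0.556, 0.4164, 0.199]
orientation: [[-0.156, 0.988, 0.003], [0.988, 0.156, 0.002], [0.001, 0.003, -1.0]]
wrist_force: [-0.4, 0.5, -0.1]
opening: -0.0001
```

View pics/s11z.png

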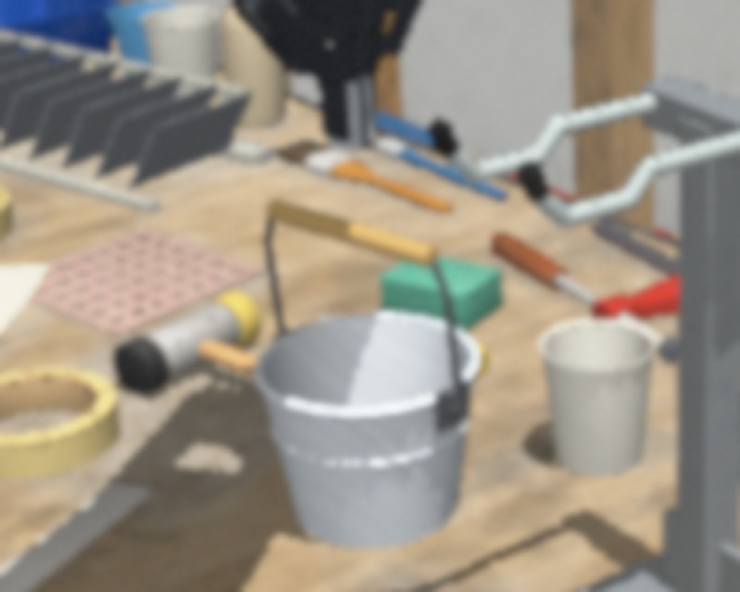

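View pics/w11.png

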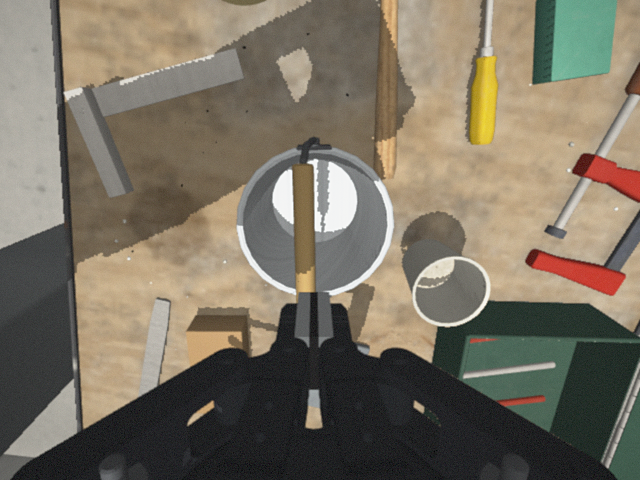

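```bash
python3 - <<'E'
from h import *
c=shot('scene');w=shot('wrist')
o=robot.get_obs();p=o['tool_pos'];q=proj(c,p);print(p,q,((q[0]-130)*3.7,(q[1]-150)*3.7),proj(w,p))
S=lambda x,y:(130+x/3.7,150+y/3.7)
for z in (.15,.165,.175,.18): print(z,atz(w,(303,165),z),atz(c,S(275,208),z))
print(tri(w,(303,165),c,S(275,208)))
print(atz(c,S(350,140),p[2]))
E
```

```text
[0.5553 0.4159 0.1962] [np.float64(224.7252399534671), np.float64(200.78168362113388)] (np.float64(350.4833878278283), np.float64(187.89222939819535)) [np.float64(311.76294158616), np.float64(284.07713656595627)]
0.15 [0.5415 0.4693 0.15  ] [0.5745 0.5182 0.15  ]
0.165 [0.5417 0.4711 0.165 ] [0.5536 0.4864 0.165 ]
0.175 [0.5418 0.4724 0.175 ] [0.5397 0.4651 0.175 ]
0.18 [0.5419 0.473  0.18  ] [0.5328 0.4545 0.18  ]
(array([0.5427, 0.4715, 0.1722]), np.float64(0.0020627792282628837))
[0.6005 0.4762 0.1962]
```

```bash
python3 - <<'E'
from h import *
c=shot('scene');w=shot('wrist')
S=lambda x,y:(130+x/3.7,150+y/3.7)
for a in (292,300): print(tri(w,(314,a),c,S(348,143)))
print(w['origin'])
a=c['frame'][150:220,190:270]
cv2.imwrite('pics/s12z.png',cv2.resize(a,None,fx=8,fy=8,interpolation=2))
a=w['frame'][260:440,240:390]
cv2.imwrite('pics/w12z.png',cv2.resize(a,None,fx=3.3,fy=3.3,interpolation=2))
E
```

```text
(array([0.5573, 0.4216, 0.2187]), np.float64(0.004498334591615486))
(array([0.5568, 0.419 , 0.2199]), np.float64(0.0021533227979186995))
[0.544  0.4958 0.3636]
```

View pics/s12z.png

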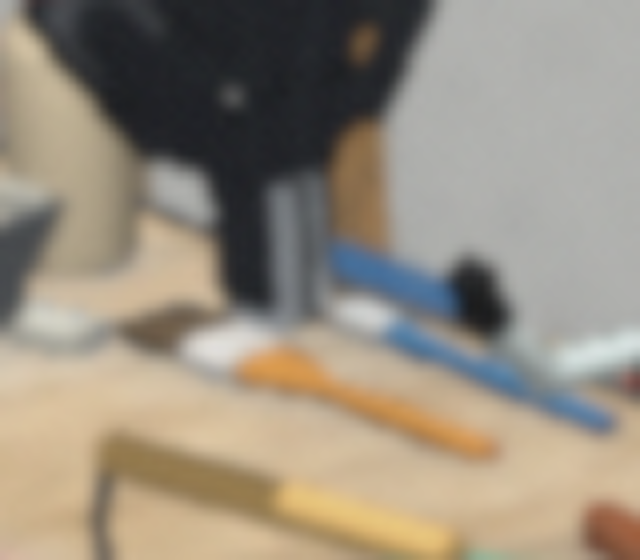

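View pics/w12z.png

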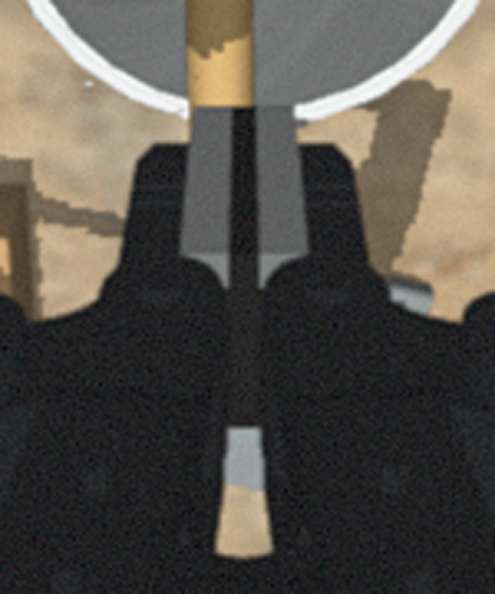

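```bash
python3 -m creep '[[[-5,-4,0],0,0],[[-5,-4,0],0,0],[[-5,-4,15],0,0],[[-5,-4,35],0,0],[[-5,-4,50],0,0]]' 50; python3 -m creep '[[[0,0,10],0,0],[[0,0,14],0,0],[[0,0,14],0,-0.5],[[0,0,14],0,-0.5]]';python3 - <<'E'
from h import *
c=shot('wrist','w13.png');c=shot('scene')
a=c['frame'][150:310,130:330]
cv2.imwrite(f'pics/s13z.png',cv2.resize(a,None,fx=3.7,fy=3.7,interpolation=2)[:600])
E
```

```text
t: 10.3
tool_pos: [0.552, 0.4102, 0.1449]
orientation: [[-0.156, 0.988, -0.001], [0.988, 0.156, -0.001], [-0.001, -0.001, -1.0]]
wrist_force: [-1.2, -0.4, -0.0]
opening: 0.0424
t: 10.8
tool_pos: [0.5525, 0.4106, 0.1335]
orientation: [[-0.156, 0.988, 0.001], [0.988, 0.156, 0.001], [0.0, 0.001, -1.0]]
wrist_force: [0.2, -0.4, 0.5]
opening: 0.0213
```

View pics/s13z.png

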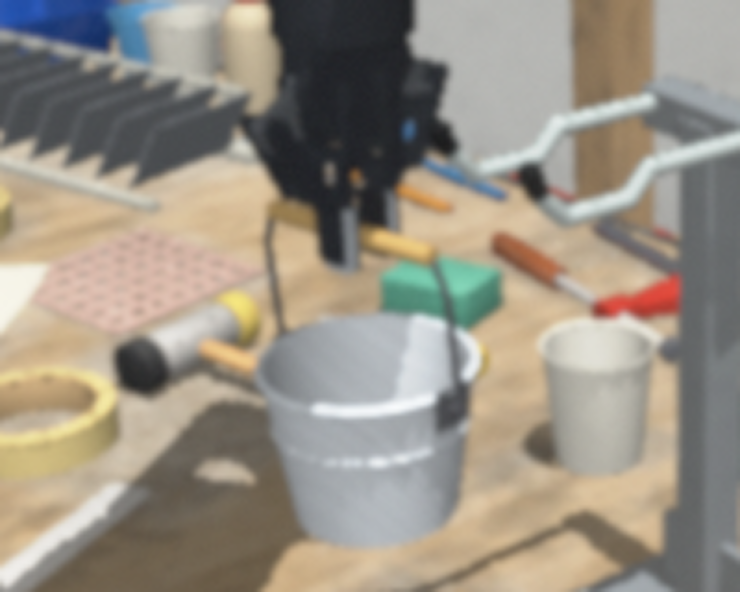

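View pics/w13.png

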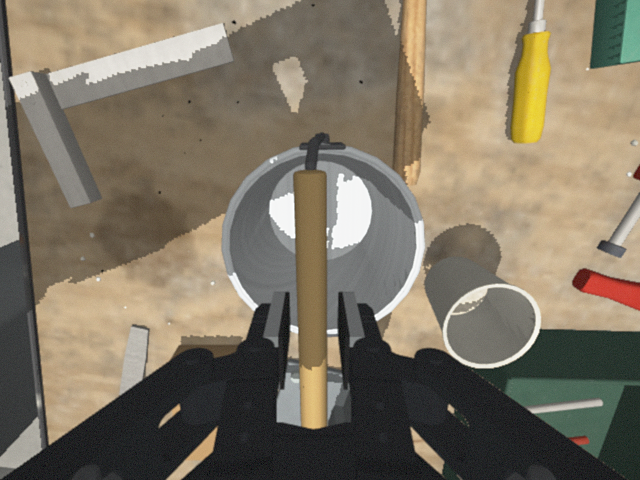

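Now the tips are clearly below the bar. Grip and test-lift.

```bash
python3 -m creep '[[[0,0,0],0,-1],[[0,0,0],0,-1],[[0,0,0],0,-1],[[0,0,0],0,-1]]' 60; python3 -m creep '[[[0,0,-10],0,-1],[[0,0,-30],0,-1],[[0,0,-60],0,-1],[[0,0,-90],0,-1],[[0,0,-90],0,-1]]';python3 - <<'E'
from h import *
c=shot('wrist','w14.png');c=shot('scene')
a=c['frame'][130:290,130:330]
cv2.imwrite(f'pics/s14z.png',cv2.resize(a,None,fx=3.7,fy=3.7,interpolation=2)[:600])
E
```

```text
t: 11.4
tool_pos: [0.5525, 0.4106, 0.1334]
orientation: [[-0.156, 0.988, 0.001], [0.988, 0.156, 0.0], [0.0, 0.001, -1.0]]
wrist_force: [-0.9, 0.1, 6.2]
opening: 0.0097
t: 12.02
tool_pos: [0.5528, 0.4108, 0.225]
orientation: [[-0.156, 0.988, 0.003], [0.988, 0.156, 0.002], [0.002, 0.003, -1.0]]
wrist_force: [0.7, 0.7, -5.5]
opening: 0.01
```

View pics/s14z.png

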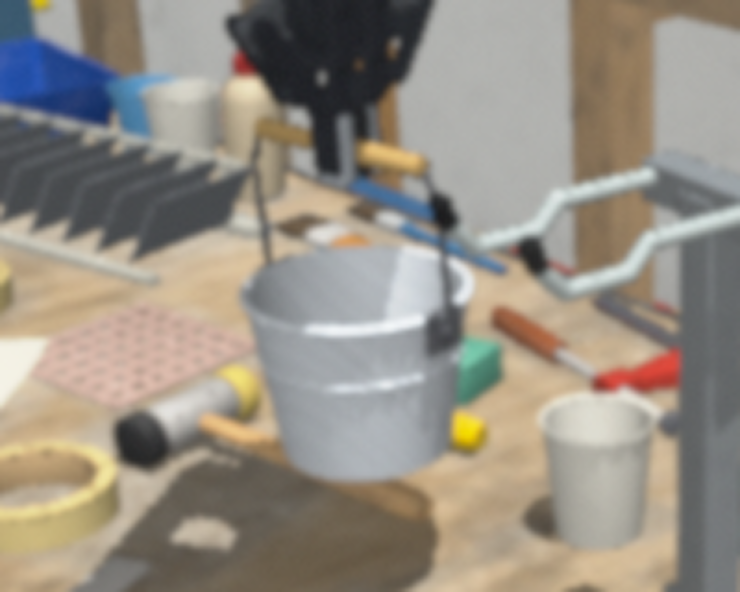

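View pics/w14.png

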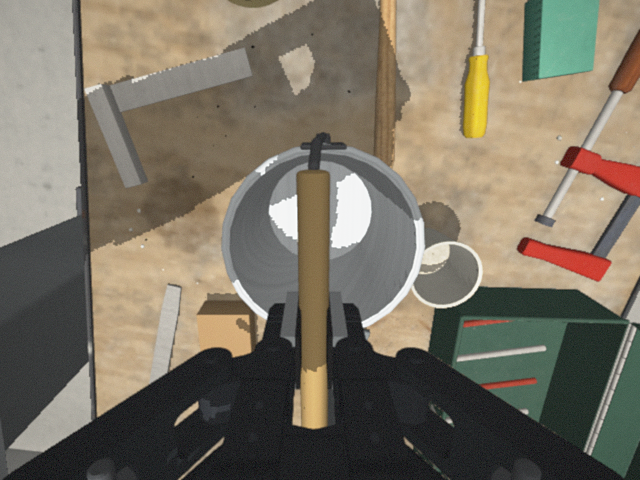

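```bash
python3 - <<'E'
from h import *
c=shot('scene');w=shot('wrist')
o=robot.get_obs();R=np.array(o['orientation']);p=o['tool_pos'];print(o['t'],p,o['opening'])
S=lambda x,y:(130+x/3.7,130+y/3.7)
l,e=tri(w,(313,172),c,S(262,126));r,e2=tri(w,(314,428),c,S(425,163));print(l,e,r,e2,np.linalg.norm(l-r))
m=(l+r)/2;print(m,'rel tool',1000*R.T@(m-p),'yaw',np.degrees(np.arctan2(-(l-r)[0],(l-r)[1])))
hx=np.array([.993,-.12,0]);seat=np.array([.521,.2172,.273])
pre=seat-.12*hx+[0,0,.042]
print('move to pre',1000*R.T@(pre-m), pre)
E
```

```text
12.225 [0.5518 0.4102 0.2207] 0.00956931594197958
[0.5438 0.4719 0.2611] 0.00201589064206671 [0.5622 0.3586 0.2624] 0.002973534932928685 0.11480974978218711
[0.553  0.4152 0.2618] rel tool [  4.7908   1.8142 -41.0266] yaw 9.230602019576617
move to pre [-157.9655 -178.0239  -52.5319] [0.4018 0.2316 0.315 ]
```

```bash
python3 -m creep '[[[0,-25,-20],0,-1],[[0,-60,-40],0,-1],[[0,-100,-53],0,-1],[[0,-140,-53],0,-1],[[0,-178,-53],0,-1]]'; python3 -m creep '[[[-25,0,0],3,-1],[[-60,0,0],7,-1],[[-95,0,0],11,-1],[[-130,0,0],15,-1],[[-158,0,0],16,-1]]';python3 -m creep '[[[0,0,0],0,-1],[[0,0,0],0,-1],[[0,0,0],0,-1]]'
python3 - <<'E'
from h import *
c=shot('wrist','w15.png');c=shot('scene','s15.png');shot('top','t15.png')
E
```

```text
t: 12.85
tool_pos: [0.3749, 0.3823, 0.2748]
orientation: [[-0.156, 0.988, -0.001], [0.988, 0.156, -0.001], [-0.001, -0.001, -1.0]]
wrist_force: [0.3, 0.4, -3.7]
opening: 0.0096
t: 13.48
tool_pos: [0.4008, 0.2253, 0.2749]
orientation: [[0.125, 0.992, -0.001], [0.992, -0.125, -0.001], [-0.001, -0.001, -1.0]]
wrist_force: [1.1, -0.3, -4.6]
opening: 0.0099
t: 13.85
tool_pos: [0.4008, 0.2273, 0.2755]
orientation: [[0.122, 0.993, -0.001], [0.993, -0.122, -0.0], [-0.0, -0.001, -1.0]]
wrist_force: [0.5, -0.2, -4.8]
opening: 0.0098
```

View pics/s15.png

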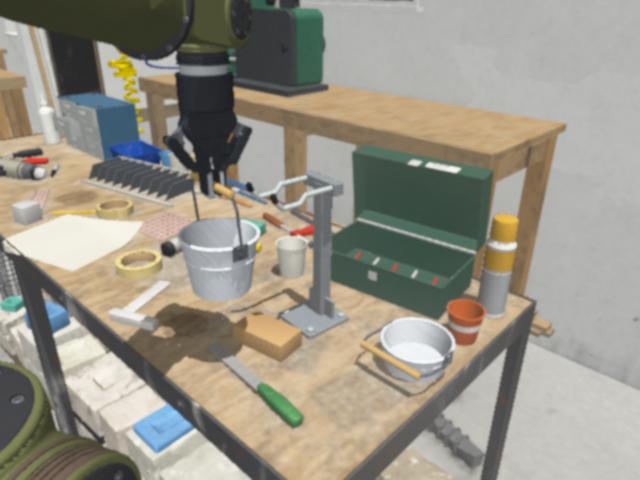

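View pics/w15.png

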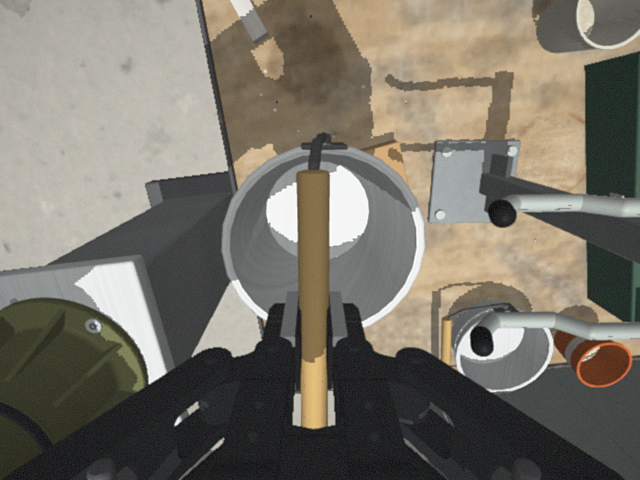

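View pics/t15.png

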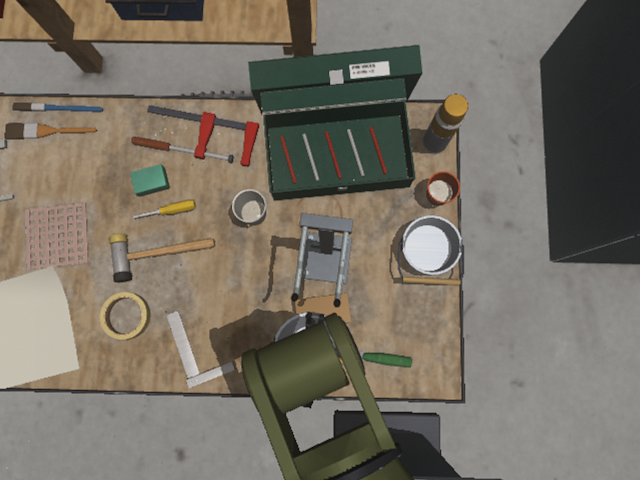

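```bash
python3 - <<'E'
from h import *
w=shot('wrist');t=shot('top');s=shot('scene','s16.png')
o=robot.get_obs();R=np.array(o['orientation']);p=o['tool_pos'];print(p)
bz=p[2]+.041
l=atz(w,(313,172),bz);r=atz(w,(314,428),bz);m=(l+r)/2;print('bar',l,r,m,np.linalg.norm(l-r))
a=atz(w,(502,213),.285);b=atz(w,(483,342),.285);print('tips w',a,b,(a+b)/2,np.linalg.norm(a-b))
a2,_=tri(w,(502,213),t,(294.5,296.5));b2,_=tri(w,(483,342),t,(337,302));print('tri',a2,_,b2)
a=s['frame'][130:310,150:350];cv2.imwrite('pics/s16z.png',cv2.resize(a,None,fx=3.3,fy=3.3,interpolation=2))
d=a2-b2;print(np.degrees(np.arctan2(-d[0],d[1])))
E
```

```text
[0.401  0.2269 0.2758]
bar [0.4095 0.2898 0.3168] [0.3958 0.1761 0.3168] [0.4027 0.2329 0.3168] 0.11456235793907911
tips w [0.4918 0.2565 0.285 ] [0.4849 0.1886 0.285 ] [0.4883 0.2225 0.285 ] 0.06830808601102191
tri [0.491  0.256  0.2853] 0.001974839344319693 [0.4841 0.1881 0.285 ]
-5.838317574943781
```

View pics/s16z.png

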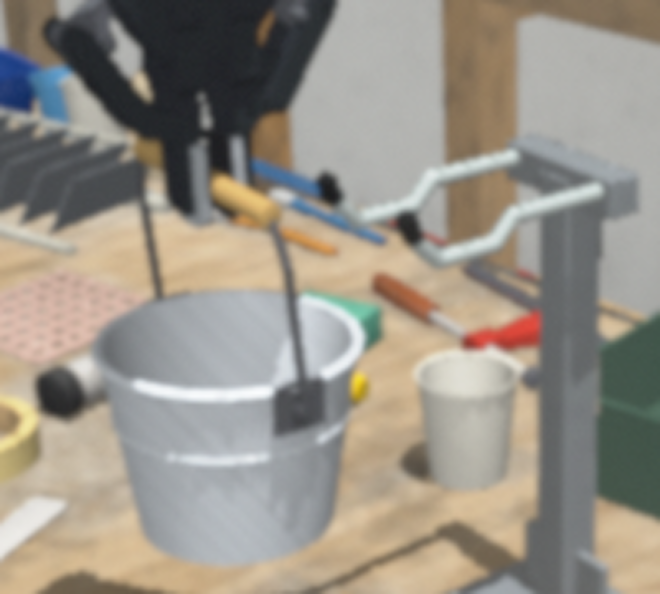

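```bash
python3 -m creep '[[[0,20,0],0,-1],[[0,45,0],0,-1],[[0,72,0],0,-1],[[0,100,0],0,-1],[[0,120,0],0,-1]]'; python3 -m creep '[[[0,0,0],0,-1],[[0,0,0],0,-1],[[0,0,0],0,-1]]'
python3 - <<'E'
from h import *
c=shot('wrist','w17.png');s=shot('scene')
a=s['frame'][100:280,200:400];cv2.imwrite('pics/s17z.png',cv2.resize(a,None,fx=3.3,fy=3.3,interpolation=2))
E
```

```text
t: 14.78
tool_pos: [0.5211, 0.2118, 0.2756]
orientation: [[0.123, 0.992, -0.0], [0.992, -0.123, -0.0], [-0.0, -0.0, -1.0]]
wrist_force: [-0.4, 1.1, -4.1]
opening: 0.0097
t: 15.15
tool_pos: [0.5197, 0.2122, 0.2761]
orientation: [[0.122, 0.992, 0.0], [0.992, -0.122, 0.0], [0.0, 0.0, -1.0]]
wrist_force: [-0.2, 0.1, -4.3]
opening: 0.0097
```

View pics/s17z.png

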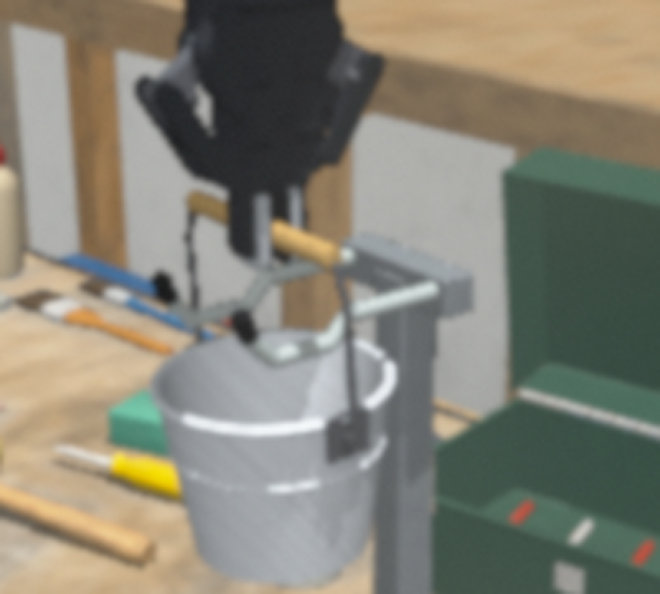

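View pics/w17.png

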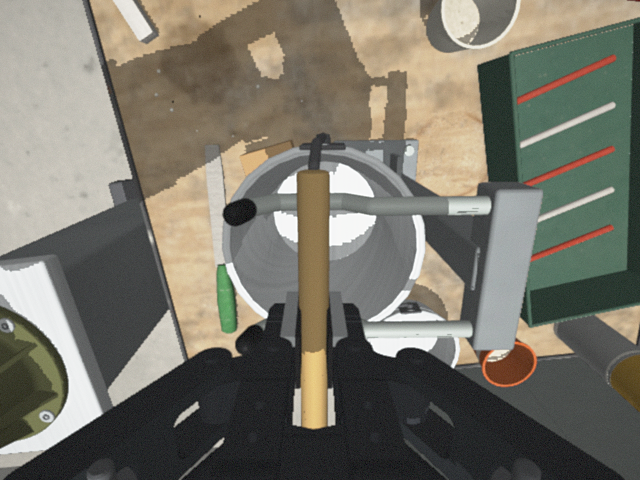

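```bash
python3 -m creep '[[[0,0,10],0,-1],[[0,0,20],0,-1],[[0,0,29],0,-1],[[0,0,36],0,-1],[[0,0,36],0,-1]]'; python3 -m creep '[[[0,0,3],0,-1],[[0,0,5],0,-1],[[0,0,5],0,-1]]'
python3 - <<'E'
from h import *
c=shot('wrist','w18.png');s=shot('scene')
a=s['frame'][100:280,200:400];cv2.imwrite('pics/s18z.png',cv2.resize(a,None,fx=3.3,fy=3.3,interpolation=2))
E
```

```text
t: 15.88
tool_pos: [0.52, 0.2119, 0.2393]
orientation: [[0.123, 0.992, -0.001], [0.992, -0.123, -0.0], [-0.0, -0.001, -1.0]]
wrist_force: [0.8, 0.5, -4.2]
opening: 0.01
t: 16.25
tool_pos: [0.5201, 0.212, 0.2348]
orientation: [[0.123, 0.992, -0.0], [0.992, -0.123, -0.0], [-0.0, -0.0, -1.0]]
wrist_force: [0.1, 0.1, -4.0]
opening: 0.0098
```

View pics/s18z.png

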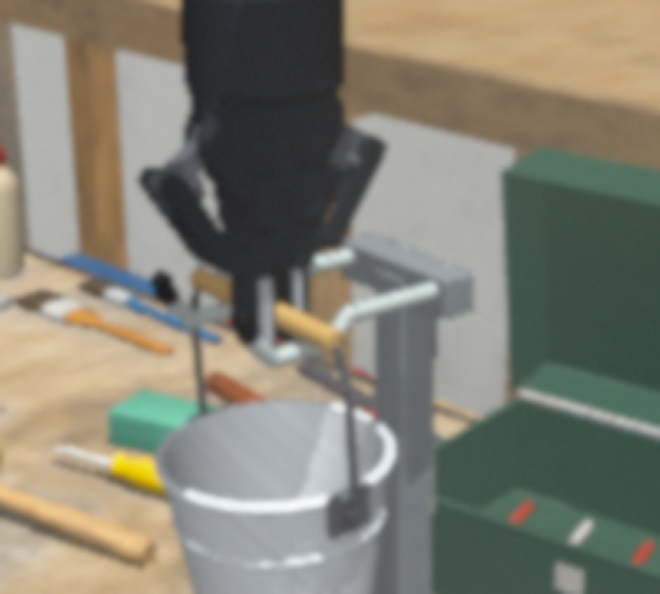

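View pics/w18.png

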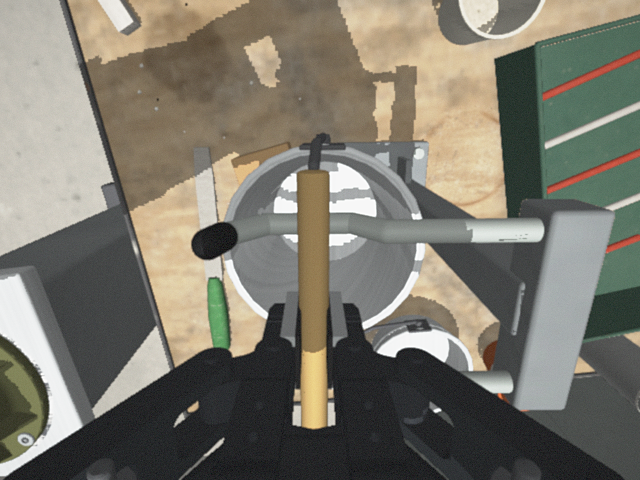

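```bash
python3 -m creep '[[[0,0,2],0,-1],[[0,0,2],0,-1]]' ; python3 -m creep '[[[0,0,2],0,-1],[[0,0,2],0,-1]]'; python3 -m creep '[[[0,0,1],0,-1],[[0,0,1],0,-1]]'
```

```text
t: 16.6
tool_pos: [0.5202, 0.212, 0.233]
orientation: [[0.123, 0.992, 0.0], [0.992, -0.123, 0.0], [0.0, 0.0, -1.0]]
wrist_force: [-0.3, -0.1, -2.4]
opening: 0.01
t: 16.85
tool_pos: [0.5204, 0.2121, 0.2325]
orientation: [[0.123, 0.992, 0.002], [0.992, -0.123, 0.001], [0.001, 0.002, -1.0]]
wrist_force: [-3.4, -1.0, 9.3]
opening: 0.0094
t: 17.1
tool_pos: [0.5205, 0.2121, 0.2324]
orientation: [[0.123, 0.992, 0.003], [0.992, -0.123, 0.001], [0.001, 0.003, -1.0]]
wrist_force: [-5.5, -2.8, 16.8]
opening: 0.0096
```

```bash
python3 -m creep '[[[0,0,-3],0,-1],[[0,0,-3],0,-0.7],[[0,0,-3],0,-0.4],[[0,0,-3],0,-0.1],[[0,0,-3],0,-0.1]]';python3 -m creep '[[[0,0,0],0,-0.1],[[0,0,0],0,-0.1],[[0,0,0],0,-0.1],[[0,0,0],0,-0.1]]' 
python3 - <<'E'
from h import *
c=shot('wrist','w19.png');s=shot('scene')
a=s['frame'][100:280,200:400];cv2.imwrite('pics/s19z.png',cv2.resize(a,None,fx=3.3,fy=3.3,interpolation=2))
E
```

```text
t: 17.73
tool_pos: [0.5202, 0.212, 0.2328]
orientation: [[0.123, 0.992, -0.0], [0.992, -0.123, -0.0], [-0.0, -0.0, -1.0]]
wrist_force: [0.3, 0.7, -0.3]
opening: 0.0386
t: 18.23
tool_pos: [0.5201, 0.212, 0.2329]
orientation: [[0.123, 0.992, -0.0], [0.992, -0.123, -0.0], [-0.0, -0.0, -1.0]]
wrist_force: [-0.5, 0.1, 0.5]
opening: 0.0384
```

View pics/s19z.png

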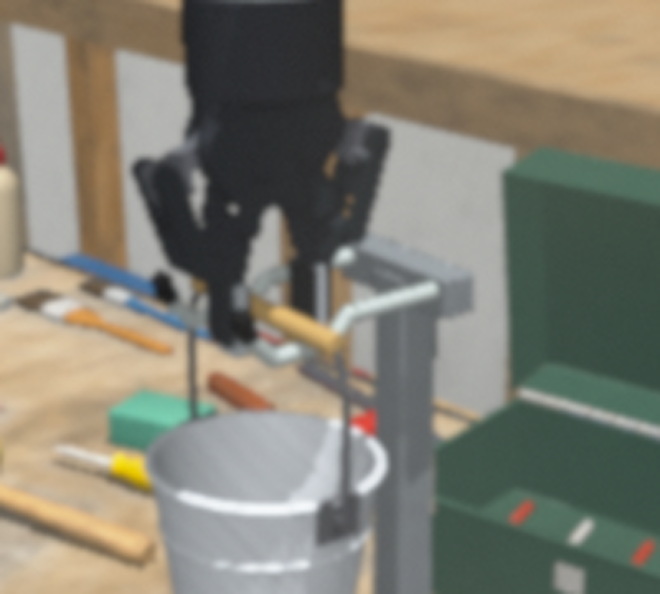

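View pics/w19.png

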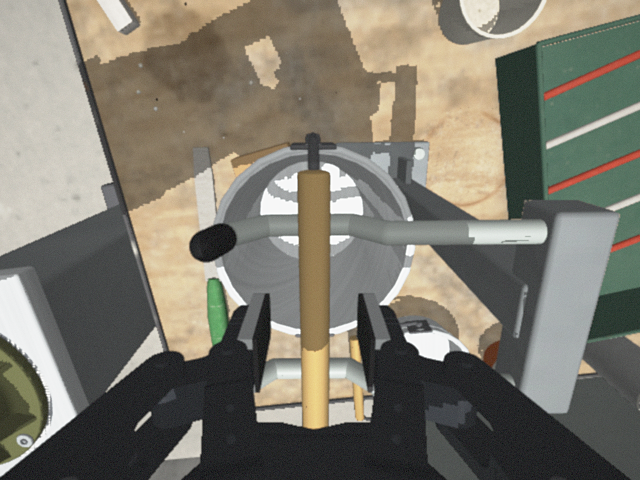

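Released: the bar rests on both prongs with the fingers clear on each side. Withdraw straight up, slowly at first.

```bash
python3 -m creep '[[[0,0,-8],0,-0.1],[[0,0,-20],0,-0.1],[[0,0,-40],0,-0.1],[[0,0,-70],0,-0.1],[[0,0,-110],0,-0.1]]';python3 -m creep '[[[0,-40,-10],0,-0.1],[[0,-90,-20],0,-0.1],[[0,-140,-20],0,-0.1],[[0,-140,-20],0,-0.1],[[0,-140,-20],0,-0.1]]' ;python3 -m creep '[[[0,0,0],0,-0.1],[[0,0,0],0,-0.1],[[0,0,0],0,-0.1],[[0,0,0],0,-0.1],[[0,0,0],0,-0.1]]' 
python3 - <<'E'
from h import *
c=shot('wrist','w20.png');s=shot('scene');t=shot('top','t20.png')
a=s['frame'][130:310,200:400];cv2.imwrite('pics/s20z.png',cv2.resize(a,None,fx=3.3,fy=3.3,interpolation=2))
E
```

```text
t: 18.95
tool_pos: [0.5199, 0.2119, 0.3443]
orientation: [[0.123, 0.992, -0.0], [0.992, -0.123, -0.0], [-0.0, -0.0, -1.0]]
wrist_force: [1.4, 0.2, 0.0]
opening: 0.0383
t: 19.58
tool_pos: [0.3815, 0.2292, 0.3636]
orientation: [[0.123, 0.992, 0.001], [0.992, -0.123, 0.0], [0.001, 0.001, -1.0]]
wrist_force: [0.7, 0.3, -0.9]
opening: 0.0386
t: 20.2
tool_pos: [0.3812, 0.2292, 0.3628]
orientation: [[0.123, 0.992, -0.0], [0.992, -0.123, -0.0], [-0.0, -0.0, -1.0]]
wrist_force: [-0.9, 0.5, -0.3]
opening: 0.0386
```

View pics/s20z.png

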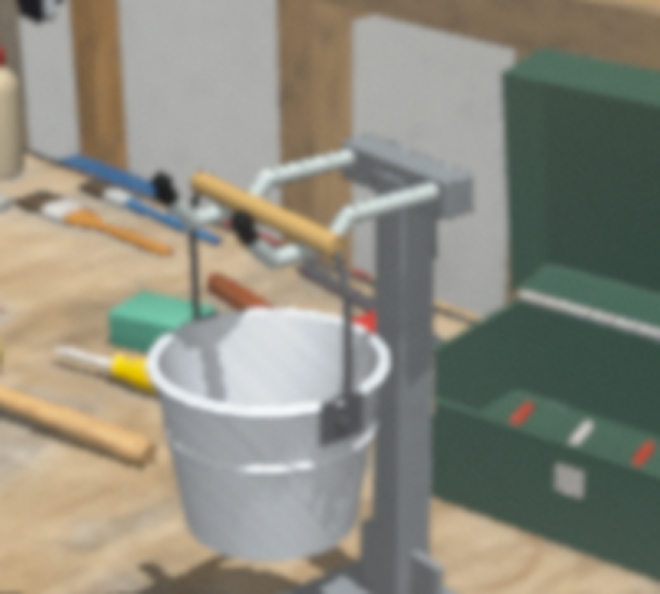

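View pics/w20.png

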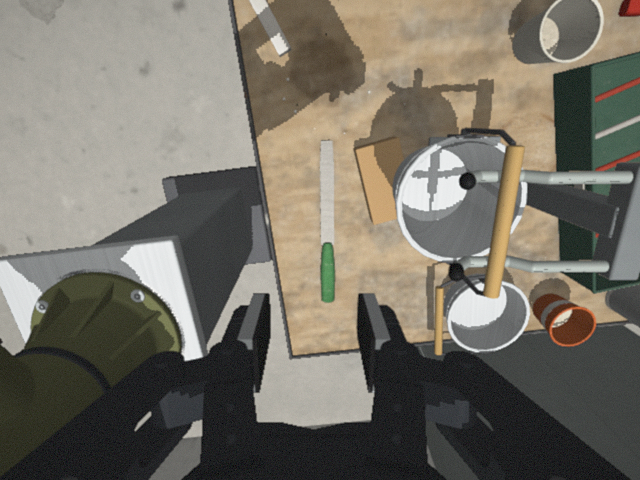

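View pics/t20.png

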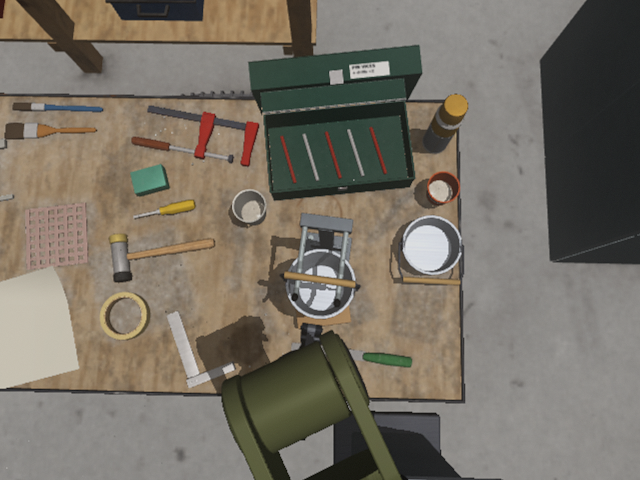

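```bash
python3 -m creep '[[[0,0,0],0,-0.1],[[0,0,0],0,-0.1],[[0,0,0],0,-0.1],[[0,0,0],0,-0.1],[[0,0,0],0,-0.1]]' >/dev/null;python3 -m creep '[[[0,0,0],0,-0.1],[[0,0,0],0,-0.1],[[0,0,0],0,-0.1],[[0,0,0],0,-0.1],[[0,0,0],0,-0.1]]' >/dev/null
python3 - <<'E'
from h import *
s0=shot('scene');[robot.camera('top') for _ in range(6)];s=shot('scene');t=shot('top','t21.png')
d=cv2.absdiff(s0['frame'],s['frame'])[150:310,235:330];print('diff',d.mean(),d.max())
a=t['frame'][200:330,260:380];cv2.imwrite('pics/t21z.png',cv2.resize(a,None,fx=5,fy=5,interpolation=2)[:600])
a=s['frame'][130:310,200:400];cv2.imwrite('pics/s21z.png',cv2.resize(a,None,fx=3.3,fy=3.3,interpolation=2))
print(robot.get_obs()['t'])
E
```

```text
diff 0.5599780701754385 8
22.05
```

View pics/t21z.png

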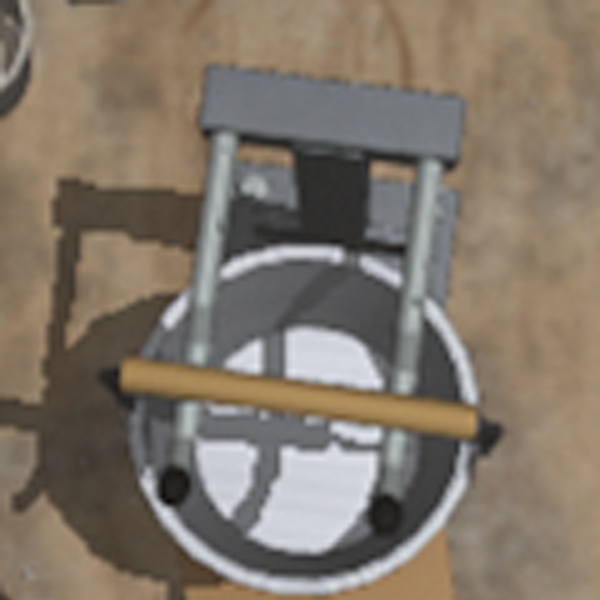

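View pics/s21z.png

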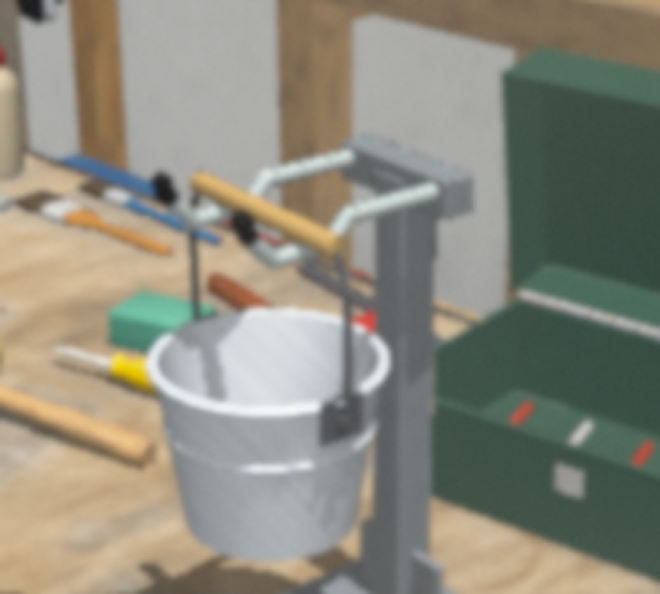

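```bash
python3 - <<'E'
from h import *
s=shot('scene');t=shot('top')
T=lambda x,y:(260+x/5,200+y/5);S=lambda x,y:(200+x/3.3,130+y/3.3)
l,e=tri(t,T(120,378),s,S(199,181));r,f=tri(t,T(480,420),s,S(341,243));print(l,r,e,f,(l+r)/2-[.5218,.2184,.273])
robot.close_job()
E
```

```text
[0.5261 0.2731 0.2727] [0.5142 0.1565 0.2745] 0.0038065348706063187 0.002568866594798338 [-0.0016 -0.0036  0.0006]
the job is handed in; nothing more can be done
```

I swung the tall pail's bail upright while it stood on the bench, then lifted the pail by its grip. I hung the grip over both prongs, let go and backed the gripper off, and handed the job in at about 22 s.

**Last checks**
- **Position:** triangulation put the centre of the grip about 4 mm sideways and 0.6 mm in height from my estimate of the seat point. The bar lay parallel to the seat line within a degree or two.
- **Rest:** the pail looks level, and two pictures 0.3 s apart differ only by noise.
- **Low pail:** it appears in the same place as at the start, and I never touched it.
- **Bail upright:** with the pail standing flat, I estimated it about 2° from upright.

**What went wrong or disagreed**
- **Fingertip height:** the fingertips appeared about 22 mm higher in the cameras than the reported tool position says. Because of that, the first swing and the first grasp went over the bar. I corrected for it using the pictures.
- **Tilted pail:** during the second swing the pail tipped by roughly 8° for a moment because friction jammed the bar. Raising the fingers set it flat again before the bail was brought upright.
- **Pressing forces:** I pressed down on the upright bail with about 8 N, and onto the prongs with about 17 N while seating. Both readings are well under the limits.

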